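# Shut the empty dish tray, then draw the loaded one out

## Task

The empty tray (yellow lip) was left standing open: push it fully home with the fingertips first, so that the two trays are never open together. Then hook a fingertip behind the blue lip and draw that tray out along its rail as far as it goes, smoothly, so that the dish on it stays in its place. Pinch neither lip, do not touch the dish, and leave everything else as it stands.

Things in the scene. Friction and masses are not known exactly. Their poses are not given: they have to be found in the camera images.
- dish_unit: low white bench unit (the one whose tray is shut at the start and carries the dish), 150 deep (its x) x 130 wide (its y) x 70 mm high, fixed to the worktop, with a clear window in its roof; origin at the centre of its underside, own -x is its open front, from which the tray with the blue lip slides out along the unit's -x. Unit turned by up to 0.25 rad about z. Housing front at own x = -75 mm.
- dish_tray (a joint): how far the tray with the blue lip is drawn out along its rail, m: 0 = fully home (stop), 0.100 = fully out (stop). It stays where it is left; moving it takes about 2 to 3 N at low speed. The tray has no latch.
- dish_lip (a point): top centre of the REAR side of the blue tray's upturned front lip, 52 mm above the worktop, 28 mm above the tray floor; moves with the tray, axes as the unit's (slides out along -x); at unit x = -120 mm when home. Lip 98 mm wide, 12 mm thick: coloured front face 12 mm before this point, its top 46 mm above the worktop. Behind it is free tray floor: 45 mm to the housing front when home, 55 mm to the dish always.
- dish_place (a point): centre of the dish's place on the tray floor (thin black ring mark, 72 mm across), 24 mm above the worktop, 85 mm behind (+x of) the lip's rear side; moves with the tray; the dish starts within 5 mm of it
- dish: round clear Petri dish with a pale pinkish filling, 60 mm across, 14 mm high, standing loose on the tray with the blue lip; origin at the centre of its underside
- empty_unit: low white bench unit (the one whose empty tray stands open at the start), 150 deep (its x) x 130 wide (its y) x 70 mm high, fixed to the worktop, with a clear window in its roof; origin at the centre of its underside, own -x is its open front, from which the tray with the yellow lip slides out along the unit's -x. Unit turned by up to 0.25 rad about z. Housing front at own x = -75 mm.
- empty_tray (a joint): how far the tray with the yellow lip is drawn out along its rail, m: 0 = fully home (stop), 0.100 = fully out (stop). It stays where it is left; moving it takes about 2 to 3 N at low speed. The tray has no latch.
- empty_lip (a point): top centre of the REAR side of the yellow tray's upturned front lip, 52 mm above the worktop, 28 mm above the tray floor; moves with the tray, axes as the unit's (slides out along -x); at unit x = -120 mm when home. Lip 98 mm wide, 12 mm thick: coloured front face 12 mm before this point, its top 46 mm above the worktop. Behind it is free tray floor: 45 mm to the housing front when home, more when it is out.
- spare_dish: bystander: Petri dish with a whitish filling, 60 mm across, 14 mm high, on the worktop at the front left; origin at the centre of its underside
- cap: bystander: blue screw cap, 36 mm across, 23 mm high; origin at the centre of its underside
- timer: bystander: white bench timer lying flat at the front right, 62 x 62 x 16 mm (another lies farther back as decoration); origin at the centre of its underside
- pe_bottle: bystander: white plastic bottle with a blue cap, 48 mm across, 83 mm high; origin at the centre of its underside
- marker: bystander: red and white felt marker lying at the front edge along its y, 12 x 125 x 15 mm; origin at the centre of its underside
- glass_bottle: bystander: small clear glass bottle with blue rings, 45 mm across, 107 mm high; origin at the centre of its underside
There are look-alikes about, which are no part of the job. What is shaped like the empty_unit but pink is not meant.

How it is judged:
On the way, in this order (a step that is already met when the one before it is completed fails the run):
1. the empty tray (yellow lip) is fully home (value of joint empty_tray below 0.005 m), for 0.2 s.
2. the tray with the dish (blue lip) is fully out (value of joint dish_tray above 0.095 m), for 0.2 s.
At the end, for the whole second after the job is handed in: the blue-lipped tray is drawn out at least 95 of its 100 mm, the yellow-lipped tray is within 5 mm of fully home, and the dish lies flat and at rest within 15 mm of its place on the tray (value of joint dish_tray above 0.095 m and value of joint empty_tray below 0.005 m and horizontal distance between dish and dish_place below 0.015 m and angle between dish's own z axis and vertical below 0.1 rad and linear speed of dish below 0.01 m/s); the robot touches nothing.
It fails at once if both trays stand open together (more than 15 mm each) (value of joint each of dish_tray, empty_tray above 0.015 m).
It fails at once if a lip is pinched (fingers press on its face and its rear at once) ((contact force between the fingers and dish_tray_c4 above 2 N and contact force between the fingers and dish_tray_c3 above 2 N) or (contact force between the fingers and empty_tray_c4 above 2 N and contact force between the fingers and empty_tray_c3 above 2 N)).
It fails at once if the robot touches the dish (contact force between any of the fingers, the arm and dish above 0.5 N).
It fails at once if the dish is lifted, or slides more than 25 mm from its place on the tray (height (world z) of dish above 0.045 m or horizontal distance between dish and dish_place above 0.025 m).
It fails at once if a bystander is moved more than 20 mm (distance of any of spare_dish, cap, timer, pe_bottle, marker, glass_bottle from where it was at the start of the episode above 0.02 m).
It also fails if it takes over 42 s, if anything falls off the work surface, if the arm or the gripper's body presses on something with over 40 N, if the wrist force passes 120 N, or if a joint passes its speed limit or range.

## Robot

A 6-joint arm with a two-finger parallel gripper is mounted at the origin on a cart in front of the work surface, level with it; the furniture and walls round the work are solid. World frame = base frame: x ahead of the robot, y to its left, z up, the work surface at z = 0. Lengths are in m, angles in rad, forces in N, time in s.
With the tool pointing down it reaches from about 0.225 to 0.875 m from the base axis. Payload 3.4 kg.
Tool frame: the origin (TCP) lies between the finger pads; the fingertips stand 8 mm ahead of it and the grasp point (between the pads) lies 11 mm behind it; z points along the fingers, y is the line along which they close (so a half turn about z gives the same grasp; the last joint's range is limited). The gripper opens to 85 mm and grips with 20 to 120 N. Pads are 22 mm wide; open, the fingers measure 114 mm over their backs; the gripper's body (76 mm by 85 mm) begins 54 mm behind the grasp point. The pads swing forward as they close: fully open they stand 13 mm farther back than shut.
Start: joints at [-1.282, 0.276, 1.505, -0, 1.361, -0.121], TCP at [0.229, -0.527, 0.239] pointing down, gripper open.
Joint ranges: [-2.89, 2.89], [-0.75, 2.08], [0.22, 2.7], [-1.18, 4.32], [0.11, 2.71], [-2.7, 2.7]. Speed limits (rad/s): [2.57, 2.57, 3.14, 3.14, 3.14, 3.14].

## Interface

Orientations are given as a unit quaternion [w, x, y, z].
In Python, from rig import manip gives the robot as it stands.
- The arm moves only by the tool move_arm, never from a script. Its argument "deltas" is a list that holds one entry, the list of rows, each a list of 5 numbers: the shift along the tool's x, y, z normalised to -1 to 1, where 1 is 80 cm, then the turn about the tool's z normalised to -1 to 1, where 1 is 120 degrees, then the closure, from -1 (fully open) to 1 (shut). In form: [[[tx, ty, tz, twist, grip], ...]]. A call has 1 to 12 rows; each row is the pose to reach, as a shift and turn from the pose commanded when the call began, along the tool's axes at that moment; what a row does not reach only later rows make up. A row lasts 1/10 s, in which the tool goes at most 50 mm and 8.59 degrees, less where a joint would pass 70% of its speed; a pose out of reach is approached as far as the arm can. A call with a number of a shift or a turn outside -1 to 1 is refused whole. A call with a gripper value outside its range is refused whole. The fingers move at their own pace and stop on an object; "squeeze" is the grip in N (left out, the last holds). Time passes only in rows, so rows that repeat a pose let the fingers close. It gives the time, the measured TCP pose, the force, the opening and the grip force at its end, in the units of the state.
- manip.get_state(): the state, without advancing time (a new reading comes with each control period).
- manip.get_image(name): name is "scene" or "top" or "wrist"; returns the picture (384x512x3 uint8, red, green, blue); there is no depth.
- manip.camera_params(name): a dict with "fx", "fy", "cx", "cy" (pixels), "dist" ([k1, k2, p1, p2, k3] as OpenCV has them; the pictures are not rectified), "R" (3x3) and "t" (3): a world point X has camera coordinates R X + t; the wrist camera has in their place "tool_from_camera" (4x4, takes a point from camera to tool coordinates, whose origin is the TCP and whose axes are the flange's). Camera axes: x right, y down, z forward; pixel columns grow to the right and rows downward; lengths in m; the calibration is good to about 2 mm. A picture is of the moment at which its call begins: read the wrist's pose just before it. camera_params takes no time and is no camera call.
- manip.sign_off(): hands the job in; it is judged then, once.
The state is a dict: "clock": time; "qpos": joint angles; "qd": joint speeds; "effort": joint torques, N m; "position": TCP position; "ee_rot": TCP orientation; "contact_force": force on the tool from outside, world axes, zero at the start; "moment": the same for the moment, N m; "width": finger opening in m; "gripper_force": force on a finger pad.
Only numpy, scipy, OpenCV 4.12 (cv2) and the standard library are available. Lean on these libraries where they do the work, as an engineer would, in place of code of your own. Each camera call takes 0.05 s, during which the arm holds its last target. There are 200 camera calls.

## Working session

There is one attempt and no reset: what is moved stays moved. The work goes in short steps, Python scripts to look and compute and a tool call to move; the robot and the scene stay as the last step left them, time stands still between calls to the robot, and variables do not carry over. Pictures are saved under pics/ and viewed, at most 10 in all, crops included, and the job is handed in when it is done.

Besides the shell and the picture viewer there is one more tool, called after "Call:" in YAML: its name, and indented under it one key for each argument. move_arm: Moves the arm, as the interface text tells. Scaled input: -1 to 1 covers 80 cm each way for a shift and 120 degrees each way for a turn. Its arguments: {"type":"object","properties":{"deltas":{"type":"array","items":{"type":"array","items":{"type":"array","items":{"type":"number","minimum":-1,"maximum":1}}}},"squeeze":{"type":"number"}},"required":["deltas"]}

```bash
mkdir -p pics
python3 - <<'E'
from rig import manip
import cv2,json
s=manip.get_state();print(s)
for n in("top","scene"):
    cv2.imwrite(f"pics/{n}0.png",cv2.cvtColor(manip.get_image(n),cv2.COLOR_RGB2BGR))
    p=manip.camera_params(n);print(n,p)
print(manip.camera_params("wrist"))
E
```

```text
{'clock': 0.0, 'qpos': array([-1.28200314e+00,  2.76579417e-01,  1.50617791e+00,  2.05582957e-05,
        1.36071951e+00, -1.20993048e-01]), 'qd': array([ 2.33323490e-04, -6.08784497e-04, -7.19401746e-05,  5.35848001e-04,
        6.42027943e-04,  5.32996207e-05]), 'effort': array([-2.59512208e-04, -4.16775084e+01, -2.45800138e+01, -2.51852071e-04,
        1.09458243e-02, -5.25949044e-07]), 'position': array([ 0.22893686, -0.52686567,  0.23843076]), 'ee_rot': array([-9.39619683e-04,  9.79082741e-01,  2.03460314e-01, -6.89330386e-05]), 'contact_force': array([-0.39442418, -0.56079968,  0.21289819]), 'moment': array([0.00183571, 0.03170843, 0.03809202]), 'gripper_force': 0.0, 'width': 0.08562132934082202}
top {'fx': 446.8685438561451, 'fy': 446.8685438561451, 'cx': 259.2979846334585, 'cy': 188.65980904702795, 'dist': array([-0.08811633,  0.        ,  0.        ,  0.        ,  0.        ]), 'R': array([[ 0.0610216 , -0.99812121,  0.0055151 ],
       [-0.97621896, -0.0608323 , -0.20807686],
       [ 0.20802143,  0.00731324, -0.97809693]]), 't': array([-0.15809551,  0.58357962,  1.3770572 
[... 237 characters left out ...]
01094395],
       [-0.25912433,  0.31114915, -0.91435266],
       [ 0.60568705, -0.68505748, -0.40477086]]), 't': array([0.35825439, 0.24864137, 1.04117481])}
{'fx': 283.1079747788029, 'fy': 283.1079747788029, 'cx': 260.47736535152654, 'cy': 194.36322907741504, 'dist': array([-0.0675971,  0.       ,  0.       ,  0.       ,  0.       ]), 'tool_from_camera': array([[ 2.63901116e-04, -9.48334463e-01, -3.17272245e-01,
         8.18646917e-02],
       [ 9.99999931e-01,  3.32642424e-04, -1.62495074e-04,
         4.70700636e-04],
       [ 2.59637888e-04, -3.17272180e-01,  9.48334485e-01,
        -1.34721678e-01],
       [ 0.00000000e+00,  0.00000000e+00,  0.00000000e+00,
         1.00000000e+00]])}
```

View pics/top0.png

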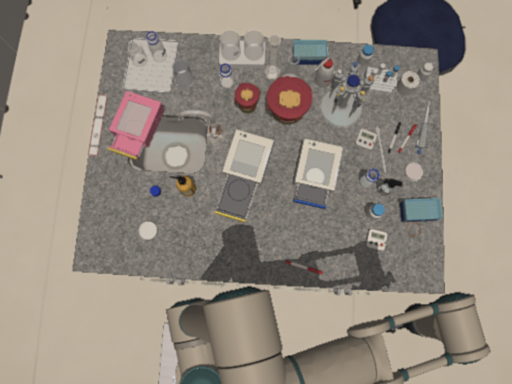

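View pics/scene0.png

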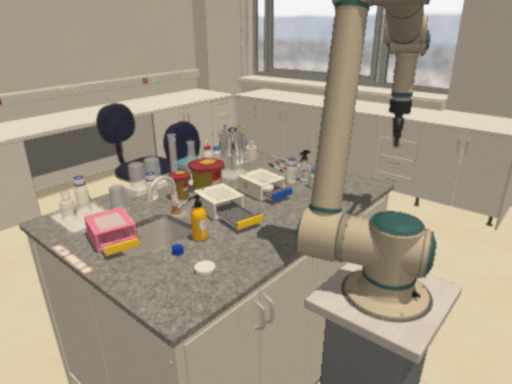

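The top view shows the yellow lip at about (231,215), drawn out. The blue lip is at about (311,203), shut, with the dish under the window at (315,176). The pink decoy is at (135,125). I'll enlarge the two units.

Run:
```python
import cv2,numpy as np
im=cv2.imread("pics/top0.png")
c=im[120:230,205:355];cv2.imwrite("pics/crop0.png",cv2.resize(c,None,fx=5,fy=5,interpolation=cv2.INTER_CUBIC))
h=cv2.cvtColor(im,cv2.COLOR_BGR2HSV)
for n,lo,hi in(("y",(18,150,120),(32,255,255)),("b",(105,150,80),(125,255,255))):
    m=cv2.inRange(h,lo,hi);k,l,st,ce=cv2.connectedComponentsWithStats(m)
    for i in range(1,k):
        if st[i,4]>15: 
            pts=np.argwhere(l==i)[:,::-1].astype(np.float32);print(n,st[i],ce[i],cv2.minAreaRect(pts))
```

```text
y [177 177  15  15 122] [184.86065574 185.09016393] ((184.3865966796875, 184.494873046875), (12.387223243713379, 14.722519874572754), 66.03751373291016)
b [151 186   9  10  70] [154.98571429 190.41428571] ((155.0, 190.5), (9.0, 8.0), 90.0)
b [295 200  30   8  55] [309.65454545 203.45454545] ((309.516845703125, 203.4269256591797), (29.831361770629883, 1.798876166343689), 12.994616508483887)
```

View pics/crop0.png

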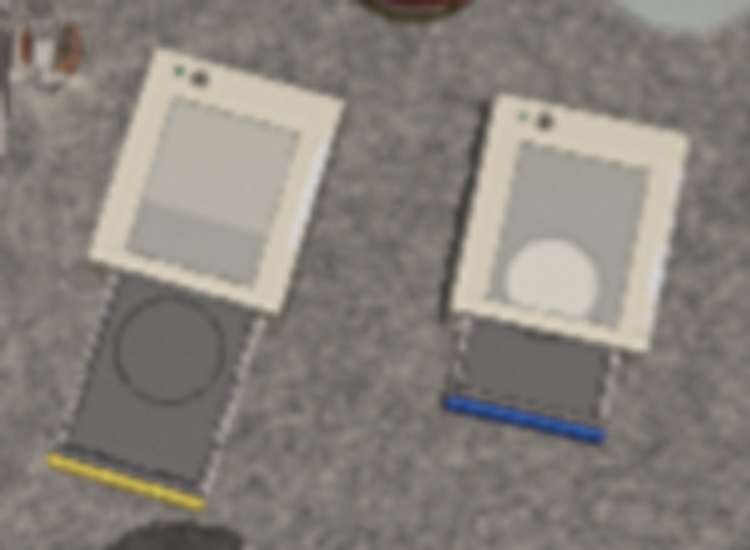

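```bash
cat > h.py <<'E'
import cv2,numpy as np
from rig import manip
def ray(n,px,z):
    p=manip.camera_params(n);K=np.array([[p["fx"],0,p["cx"]],[0,p["fy"],p["cy"]],[0,0,1]])
    u=cv2.undistortPoints(np.array(px,float).reshape(-1,1,2),K,p["dist"])[:,0]
    d=np.c_[u,np.ones(len(u))]@p["R"];c=-p["R"].T@p["t"]
    return c+d*((z-c[2])/d[:,2])[:,None]
def crop(px): return np.array([205,120])+(np.array(px)+.5)/5-.5
E
python3 - <<'E'
from h import *
for n,r,l in(("empty",[(158,48),(344,101),(279,312),(91,259)],[(48,457),(205,502)]),("dish",[(494,95),(688,135),(646,350),(452,310)],[(446,400),(605,435)])):
    P=ray("top",crop(r),.07)[:,:2];L=ray("top",crop(l),.048)[:,:2]
    # model corners: back-left, back-right, front-right, front-left (unit +x back, +y left)
    M=np.array([(.075,.065),(.075,-.065),(-.075,-.065),(-.075,.065)])
    c=P.mean(0);a=np.arctan2(*( (M[:,0]*(P-c)[:,1]-M[:,1]*(P-c)[:,0]).sum(), (M*(P-c)).sum()))
    R=np.array([[np.cos(a),-np.sin(a)],[np.sin(a),np.cos(a)]])
    print(n,c,a,"res mm",((P-c)@R-M)*1e3)
    print("lip",L,np.linalg.norm(L[0]-L[1]),"unit",(L-c)@R, "lipangle",np.arctan2(-(L[0]-L[1])[0],(L[0]-L[1])[1]))
E
```

```text
empty [ 0.69886438 -0.07915455] -0.2251410169448616 res mm [[-0.28888558 -1.15392609]
 [-0.72131875  1.02685267]
 [ 0.86794193  1.90782277]
 [ 0.1422624  -1.78074934]]
lip [[ 0.51273432  0.01866725]
 [ 0.48992381 -0.08419302]] 0.10535916441293637 unit [[-0.20327074  0.05380065]
 [-0.20254265 -0.051556  ]] lipangle -0.2182304583233427
dish [ 0.68470169 -0.30930192] -0.15089394988095173 res mm [[-1.14801871 -0.22343382]
 [-0.74502965 -0.21536286]
 [ 1.25133352  1.65523462]
 [ 0.64171484 -1.21643793]]
lip [[ 0.5659499  -0.235455  ]
 [ 0.54928884 -0.33933176]] 0.1052044244977407 unit [[-0.12850324  0.0551568 ]
 [-0.12936002 -0.05004414]] lipangle -0.1590380036452862
```

```bash
cat >> h.py <<'E'
from scipy.spatial.transform import Rotation as Ro
E=dict(c=np.array([.699,-.079]),a=-.223); D=dict(c=np.array([.6845,-.3085]),a=-.153)
def st():
    s=manip.get_state();q=s["ee_rot"];return s,Ro.from_quat([q[1],q[2],q[3],q[0]]).as_matrix()
def unit(U):
    s,R=st();p=s["position"];r=np.array([[np.cos(U["a"]),-np.sin(U["a"])],[np.sin(U["a"]),np.cos(U["a"])]])
    yaw=np.arctan2(R[1,0],R[0,0]);return (p[:2]-U["c"])@r,p[2],yaw-U["a"]
def go(U,x,y,z):
    s,R=st();r=np.array([[np.cos(U["a"]),-np.sin(U["a"])],[np.sin(U["a"]),np.cos(U["a"])]])
    t=np.r_[U["c"]+r@[x,y],z];d=R.T@(t-s["position"])
    yaw=np.arctan2(R[1,0],R[0,0]);print("shift",d/.8,"twist",np.degrees(yaw-U["a"])/120,"unit now",unit(U),"F",s["contact_force"],s["clock"])
E
python3 -c "
from h import *
go(E,-.26,0,.238)"
```

```text
shift [ 0.49992266 -0.47166468  0.00153956] twist 0.3021542675764913 unit now (array([-0.3593269 , -0.54080047]), np.float64(0.23852888350868856), np.float64(0.6328304181794063)) F [ 0.03667023 -0.29123304  0.17166486] 0.1
```

Call:
move_arm:
  deltas:
    - [[0.5, -0.472, 0, 0.302, 1], [0.5, -0.472, 0, 0.302, 1], [0.5, -0.472, 0, 0.302, 1], [0.5, -0.472, 0, 0.302, 1], [0.5, -0.472, 0, 0.302, 1], [0.5, -0.472, 0, 0.302, 1], [0.5, -0.472, 0, 0.302, 1], [0.5, -0.472, 0, 0.302, 1], [0.5, -0.472, 0, 0.302, 1], [0.5, -0.472, 0, 0.302, 1], [0.5, -0.472, 0, 0.302, 1], [0.5, -0.472, 0, 0.302, 1]]

```text
clock: 1.3
position: [0.4467, -0.0166, 0.2391]
ee_rot: [-0.001, 0.994, -0.108, 0.0]
contact_force: [0.5, -0.9, 0.8]
width: -0.0
gripper_force: 0.0
```

```bash
python3 -c "
from h import *
go(E,-.26,0,.042)
im=manip.get_image('wrist');cv2.imwrite('pics/w1.png',cv2.cvtColor(im,cv2.COLOR_RGB2BGR))"
```

```text
shift [-0.00026264  0.00703595  0.24631264] twist 0.003438149127703814 unit now (array([-0.2598438 ,  0.00505098]), np.float64(0.23906581760606543), np.float64(0.007200842694360304)) F [ 0.46341278 -0.90334531  0.77537623] 1.3
```

View pics/w1.png

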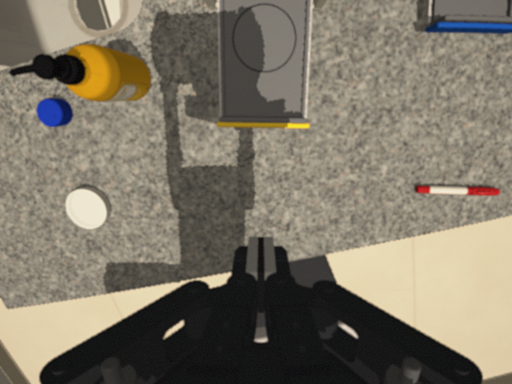

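The wrist view shows the yellow lip (218–309, row 125), centred on the fingers (column 262) and square to them. I'll lower the fingers in front of it.

Call:
move_arm:
  deltas:
    - [[0, 0.005, 0.05, 0.003, 1], [0, 0.005, 0.1, 0.003, 1], [0, 0.005, 0.15, 0.003, 1], [0, 0.005, 0.2, 0.003, 1], [0, 0.005, 0.235, 0.003, 1], [0, 0.005, 0.247, 0.003, 1], [0, 0.005, 0.247, 0.003, 1], [0, 0.005, 0.247, 0.003, 1]]

```text
clock: 2.15
position: [0.4456, -0.0265, 0.0426]
ee_rot: [0.0, 0.993, -0.115, 0.001]
contact_force: [0.1, 0.4, -0.5]
width: 0.0003
gripper_force: 0.0
```

```bash
python3 -c "
from h import *
go(E,-.144,0,.042)"
```

```text
shift [ 0.14343404 -0.00702101  0.00103469] twist -0.0032601215996107416 unit now (array([-0.25878426, -0.004833  ]), np.float64(0.04261431927198307), np.float64(-0.006827982711431008)) F [ 0.06611113  0.35538466 -0.49819219] 2.15
```

Call:
move_arm:
  deltas:
    - [[0.01, -0.005, 0, 0, 1], [0.02, -0.005, 0, -0.003, 1], [0.03, -0.005, 0, -0.003, 1], [0.04, -0.005, 0, -0.003, 1], [0.05, -0.005, 0, -0.003, 1], [0.06, -0.005, 0, -0.003, 1], [0.07, -0.005, 0, -0.003, 1], [0.08, -0.005, 0, -0.003, 1], [0.09, -0.005, 0, -0.003, 1], [0.1, -0.005, 0, -0.003, 1], [0.11, -0.005, 0, -0.003, 1], [0.12, -0.005, 0, -0.003, 1]]

```text
clock: 3.35
position: [0.5394, -0.0437, 0.0415]
ee_rot: [0.0, 0.994, -0.111, -0.0]
contact_force: [-3.0, 0.1, -0.4]
width: -0.0002
gripper_force: 1.3
```

```bash
python3 -c "
from h import *
go(E,-.144,0,.042)"
```

```text
shift [ 0.02429292 -0.00103662 -0.0006833 ] twist 0.0001316011584739808 unit now (array([-0.16343446, -0.00083474]), np.float64(0.04146601693606937), np.float64(0.0002756248217771762)) F [-3.01656042  0.0991746  -0.3583479 ] 3.35
```

Pushing force is 3 N, as expected. I'll continue slowly to the stop.

Call:
move_arm:
  deltas:
    - [[0.005, 0, 0, 0, 1], [0.01, 0, 0, 0, 1], [0.013, 0, 0, 0, 1], [0.016, 0, 0, 0, 1], [0.018, 0, 0, 0, 1], [0.02, 0, 0, 0, 1], [0.022, 0, 0, 0, 1], [0.022, 0, 0, 0, 1]]

```text
clock: 4.15
position: [0.5566, -0.0475, 0.0418]
ee_rot: [0.0, 0.994, -0.111, 0.0]
contact_force: [-1.4, 0.3, -0.7]
width: -0.0001
gripper_force: 0.8
```

```bash
python3 -c "
from h import *
go(E,-.144,0,.042)"
```

```text
shift [ 0.00227306 -0.00096202 -0.0002823 ] twist 8.338254868062743e-05 unit now (array([-0.14581815, -0.00076994]), np.float64(0.041772849695722106), np.float64(0.00017463600158176829)) F [-1.40006704  0.27389453 -0.70044505] 4.15
```

Call:
move_arm:
  deltas:
    - [[0.002, 0, 0, 0, 1], [0.004, 0, 0, 0, 1], [0.004, 0, 0, 0, 1]]

```text
clock: 4.45
position: [0.5584, -0.0479, 0.0418]
ee_rot: [-0.0, 0.994, -0.111, -0.001]
contact_force: [-4.8, 0.6, 1.7]
width: 0.0002
gripper_force: 2.4
```

Call:
move_arm:
  deltas:
    - [[0.002, 0, 0, 0, 1], [0.004, 0, 0, 0, 1], [0.004, 0, 0, 0, 1]]

```text
clock: 4.75
position: [0.5585, -0.0479, 0.0417]
ee_rot: [-0.0, 0.994, -0.111, -0.004]
contact_force: [-10.4, 2.2, 7.9]
width: 0.0004
gripper_force: 5.2
```

The force rose to 10 N and motion stopped at unit x ≈ −144 mm, which is the home stop. I'll back off and lift.

Call:
move_arm:
  deltas:
    - [[-0.01, 0, 0, 0, 1], [-0.03, 0, 0, 0, 1], [-0.05, 0, -0.01, 0, 1], [-0.05, 0, -0.06, 0, 1], [-0.05, 0, -0.11, 0, 1], [-0.05, 0, -0.15, 0, 1], [-0.05, 0, -0.15, 0, 1], [-0.05, 0, -0.15, 0, 1]]

```text
clock: 5.55
position: [0.5242, -0.0401, 0.1631]
ee_rot: [0.0, 0.994, -0.111, 0.002]
contact_force: [0.1, -0.5, 0.1]
width: 0.0
gripper_force: 0.0
```

```bash
python3 -c "
from h import *
go(D,-.17,0,.17)"
```

```text
shift [ 0.05759075  0.29781826 -0.00838701] twist -0.0332515092808794 unit now (array([-0.19935272,  0.24088165]), np.float64(0.16311462814998917), np.float64(-0.0696417981850557)) F [ 0.09118891 -0.52837628  0.05896538] 5.55
```

Call:
move_arm:
  deltas:
    - [[0.058, 0.298, -0.008, -0.033, 1], [0.058, 0.298, -0.008, -0.033, 1], [0.058, 0.298, -0.008, -0.033, 1], [0.058, 0.298, -0.008, -0.033, 1], [0.058, 0.298, -0.008, -0.033, 1], [0.058, 0.298, -0.008, -0.033, 1], [0.058, 0.298, -0.008, -0.033, 1]]

```text
clock: 6.25
position: [0.5151, -0.283, 0.1663]
ee_rot: [-0.001, 0.997, -0.078, -0.001]
contact_force: [0.3, 0.7, 0.1]
width: -0.0
gripper_force: 0.0
```

```bash
python3 -c "
from h import *
go(D,-.101,0,.10)
im=manip.get_image('wrist');cv2.imwrite('pics/w2.png',cv2.cvtColor(im,cv2.COLOR_RGB2BGR))
im=manip.get_image('top');cv2.imwrite('pics/t2.png',cv2.resize(cv2.cvtColor(im,cv2.COLOR_RGB2BGR)[120:230,205:355],None,fx=5,fy=5,interpolation=cv2.INTER_CUBIC))"
```

```text
shift [ 0.08812106 -0.00086784  0.08268481] twist -0.0014034567359546154 unit now (array([-0.17132704, -0.00061534]), np.float64(0.16632913499427604), np.float64(-0.0029393929142040864)) F [0.29848195 0.71611064 0.08041976] 6.25
```

View pics/w2.png

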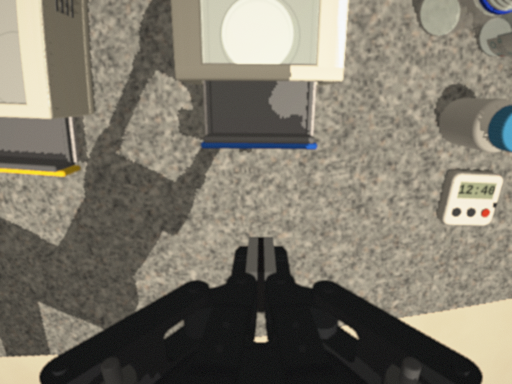

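View pics/t2.png

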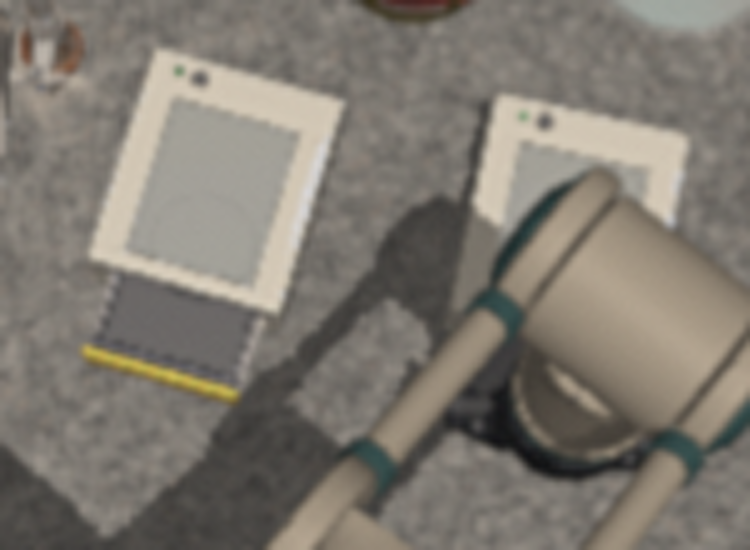

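The top view shows the yellow tray home: its lip sits the same distance from the housing as the blue one did. In the wrist view the blue lip spans columns 202–317 at row 146, and its rear edge is near row 135. I'll check its position from the wrist camera.

Run:
```python
from h import *
p=manip.camera_params("wrist");K=np.array([[p["fx"],0,p["cx"]],[0,p["fy"],p["cy"]],[0,0,1]])
s,R=st();T=p["tool_from_camera"];a=D["a"];r=np.array([[np.cos(a),-np.sin(a)],[np.sin(a),np.cos(a)]])
for (u,v),z in (((202,145),.046),((317,146),.046),((260,143),.046),((260,149),.046),((260,135),.052),((260,80),.07)):
    d=R@T[:3,:3]@np.r_[cv2.undistortPoints(np.array([[[u,v]]],float),K,p["dist"])[0,0],1]
    c=s["position"]+R@T[:3,3];X=c+d*(z-c[2])/d[2];print((u,v),(X[:2]-D["c"])@r)
```

```text
(202, 145) [-0.12802827  0.05398567]
(317, 146) [-0.12890857 -0.04998373]
(260, 143) [-0.12634185  0.00154924]
(260, 149) [-0.13176393  0.0015518 ]
(260, 135) [-0.11850188  0.00152459]
(260, 80) [-0.0744249   0.00144218]
```

Call:
move_arm:
  deltas:
    - [[0.05, -0.002, 0, -0.001, 1], [0.092, -0.002, 0, -0.001, 1], [0.092, -0.002, 0.03, -0.001, 1], [0.092, -0.002, 0.06, -0.001, 1], [0.092, -0.002, 0.08, -0.001, 1], [0.092, -0.002, 0.08, -0.001, 1], [0.092, -0.002, 0.08, -0.001, 1], [0.092, -0.002, 0.08, -0.001, 1]]

```text
clock: 7.15
position: [0.5898, -0.2921, 0.1054]
ee_rot: [0.001, 0.997, -0.075, 0.001]
contact_force: [-0.0, -0.3, 0.7]
width: 0.0001
gripper_force: 0.0
```

```bash
python3 -c "
from h import *
go(D,-.098,.001,.044)"
```

```text
shift [-0.00259745  0.00092894  0.07680052] twist 0.0011667681048499535 unit now (array([-0.09605283,  0.00180308]), np.float64(0.10544394526845122), np.float64(0.002443673404426333)) F [-0.00435352 -0.28141292  0.66522656] 7.15
```

Call:
move_arm:
  deltas:
    - [[-0.002, 0.001, 0.015, 0.001, 1], [-0.003, 0.001, 0.03, 0.001, 1], [-0.003, 0.001, 0.045, 0.001, 1], [-0.003, 0.001, 0.06, 0.001, 1], [-0.003, 0.001, 0.07, 0.001, 1], [-0.003, 0.001, 0.077, 0.001, 1], [-0.003, 0.001, 0.077, 0.001, 1], [-0.003, 0.001, 0.077, 0.001, 1]]

```text
clock: 7.95
position: [0.5868, -0.293, 0.0426]
ee_rot: [0.0, 0.997, -0.077, 0.0]
contact_force: [-0.6, -0.5, 0.5]
width: 0.0002
gripper_force: 0.0
```

```bash
python3 -c "
from h import *
go(D,-.209,.001,.044)
im=manip.get_image('wrist');cv2.imwrite('pics/w3.png',cv2.cvtColor(im,cv2.COLOR_RGB2BGR))"
```

```text
shift [-0.13757041 -0.00065625 -0.00184851] twist -0.00030123876645677555 unit now (array([-0.09894351,  0.00040524]), np.float64(0.04255986682266561), np.float64(-0.0006309129971180383)) F [-0.59010345 -0.48092942  0.54190651] 7.95
```

View pics/w3.png

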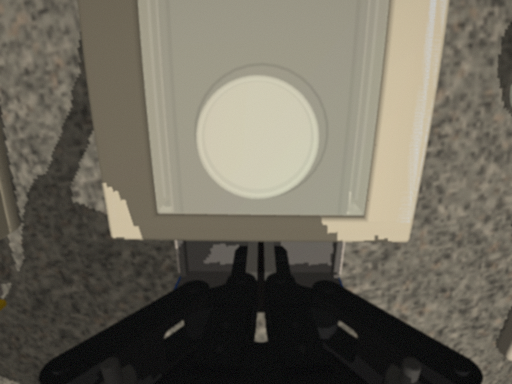

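The fingers are behind the lip on free tray floor and clear of the housing, which ends at row 240, with no contact force. The dish is in its ring. I'll draw the tray gently.

Call:
move_arm:
  deltas:
    - [[-0.003, 0, 0, 0, 1], [-0.006, 0, 0, 0, 1], [-0.008, 0, 0, 0, 1], [-0.01, 0, 0, 0, 1], [-0.012, 0, 0, 0, 1], [-0.014, 0, 0, 0, 1], [-0.016, 0, 0, 0, 1], [-0.019, 0, 0, 0, 1], [-0.022, 0, 0, 0, 1], [-0.026, 0, 0, 0, 1], [-0.03, 0, 0, 0, 1], [-0.034, 0, 0, 0, 1]]

```text
clock: 9.2
position: [0.5595, -0.2885, 0.0426]
ee_rot: [-0.0, 0.997, -0.077, 0.0]
contact_force: [2.8, 0.7, 0.9]
width: -0.0
gripper_force: 1.1
```

Call:
move_arm:
  deltas:
    - [[-0.004, 0, 0, 0, 1], [-0.008, 0, 0, 0, 1], [-0.012, 0, 0, 0, 1], [-0.016, 0, 0, 0, 1], [-0.02, 0, 0, 0, 1], [-0.024, 0, 0, 0, 1], [-0.028, 0, 0, 0, 1], [-0.032, 0, 0, 0, 1], [-0.036, 0, 0, 0, 1], [-0.04, 0, 0, 0, 1], [-0.044, 0, 0, 0, 1], [-0.048, 0, 0, 0, 1]]

```text
clock: 10.4
position: [0.5214, -0.2828, 0.0425]
ee_rot: [0.0, 0.997, -0.077, -0.0]
contact_force: [2.3, 1.2, 0.1]
width: 0.0003
gripper_force: 1.1
```

```bash
python3 -c "
from h import *
go(D,-.209,.001,.043)"
```

```text
shift [-0.05489926 -0.00047359 -0.00062732] twist -0.0002573775895720426 unit now (array([-0.16508081,  0.00059743]), np.float64(0.042497771769768926), np.float64(-0.000539050363065452)) F [2.31076154 1.15988793 0.12410822] 10.4
```

Call:
move_arm:
  deltas:
    - [[-0.004, 0, 0, 0, 1], [-0.008, 0, 0, 0, 1], [-0.012, 0, 0, 0, 1], [-0.016, 0, 0, 0, 1], [-0.02, 0, 0, 0, 1], [-0.024, 0, 0, 0, 1], [-0.028, 0, 0, 0, 1], [-0.032, 0, 0, 0, 1], [-0.036, 0, 0, 0, 1], [-0.039, 0, 0, 0, 1], [-0.042, 0, 0, 0, 1], [-0.044, 0, 0, 0, 1]]

```text
clock: 11.6
position: [0.4866, -0.2774, 0.0425]
ee_rot: [0.0, 0.997, -0.077, -0.0]
contact_force: [3.1, 1.3, 0.1]
width: 0.0001
gripper_force: 1.1
```

Call:
move_arm:
  deltas:
    - [[-0.0015, 0, 0, 0, 1], [-0.003, 0, 0, 0, 1], [-0.0045, 0, 0, 0, 1], [-0.006, 0, 0, 0, 1], [-0.0075, 0, 0, 0, 1], [-0.0085, 0, 0, 0, 1], [-0.0085, 0, 0, 0, 1]]

```text
clock: 12.3
position: [0.4799, -0.2764, 0.0425]
ee_rot: [0.0, 0.997, -0.077, -0.0]
contact_force: [2.0, 0.5, 0.2]
width: 0.0001
gripper_force: 0.7
```

```bash
python3 -c "
from h import *
go(D,-.209,.001,.043)"
```

```text
shift [-0.0024005  -0.00060821 -0.00063793] twist -0.00021411116171718918 unit now (array([-0.20708002,  0.00051247]), np.float64(0.0424889962346753), np.float64(-0.0004484333684681985)) F [1.98820569 0.53447562 0.21439233] 12.3
```

Call:
move_arm:
  deltas:
    - [[-0.0015, 0, 0, 0, 1], [-0.003, 0, 0, 0, 1], [-0.003, 0, 0, 0, 1]]

```text
clock: 12.6
position: [0.4781, -0.2762, 0.0425]
ee_rot: [0.0, 0.997, -0.077, 0.0]
contact_force: [2.4, 1.1, -1.2]
width: -0.0001
gripper_force: 1.5
```

Call:
move_arm:
  deltas:
    - [[-0.0015, 0, 0, 0, 1], [-0.003, 0, 0, 0, 1], [-0.0045, 0, 0, 0, 1], [-0.0045, 0, 0, 0, 1]]

```text
clock: 13.0
position: [0.478, -0.2763, 0.0427]
ee_rot: [0.001, 0.997, -0.078, 0.004]
contact_force: [10.6, 1.6, -5.6]
width: 0.0002
gripper_force: 5.2
```

The outer stop is reached: 10.6 N and no further motion. I'll move the fingertip off the lip, hold, lift clear and check.

Call:
move_arm:
  deltas:
    - [[0.003, 0, 0, 0, 1], [0.008, 0, 0, 0, 1], [0.013, 0, 0, 0, 1], [0.013, 0, 0, 0, 1], [0.013, 0, -0.02, 0, 1], [0.013, 0, -0.06, 0, 1], [0.013, 0, -0.11, 0, 1], [0.013, 0, -0.16, 0, 1], [-0.04, 0, -0.2, 0, 1], [-0.1, 0, -0.22, 0, 1], [-0.1, 0, -0.22, 0, 1], [-0.1, 0, -0.22, 0, 1]]

```text
clock: 14.2
position: [0.3942, -0.2631, 0.2193]
ee_rot: [0.001, 0.997, -0.077, 0.001]
contact_force: [-0.0, 0.5, -0.6]
width: 0.0
gripper_force: 0.0
```

```bash
python3 -c "
from h import *
print(manip.get_state()['contact_force'])
im=manip.get_image('wrist');cv2.imwrite('pics/w4.png',cv2.cvtColor(im,cv2.COLOR_RGB2BGR))"
```

```text
[-0.04412451  0.46425572 -0.62113008]
```

View pics/w4.png

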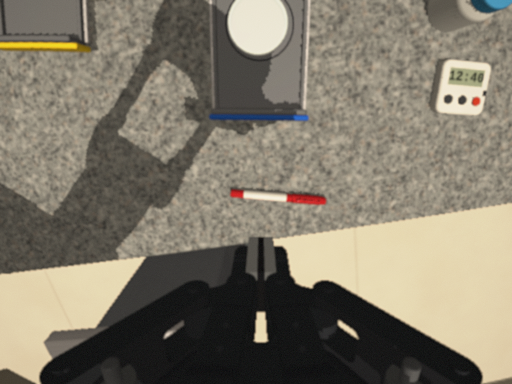

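The blue tray is out (lip at row 117), the dish at (258,24) sits inside its ring, and the marker and timer are undisturbed. The arm is clear, so I'll hand in.

```bash
python3 -c "
from rig import manip
print(manip.sign_off())"
```

```text
the job is handed in; nothing more can be done
None
```

I pushed the yellow tray home to its stop, then drew the blue tray out to its outer stop with the dish still in its ring, and handed the job in at about 14 s; the sign-off returned no verdict.

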